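# Fit the partition back into the potting caddy

## Robot

A 6-joint arm with a two-finger parallel gripper is mounted at the origin on the work surface. World frame = base frame: x ahead of the robot, y to its left, z up, the work surface at z = 0. Lengths are in m, angles in rad, forces in N, time in s.
With the tool pointing down it reaches from about 0.325 to 0.75 m from the base axis. Payload 7.6 kg.
Tool frame: the origin (TCP) lies midway between the tips of the shut fingers; the grasp point (between the pads) lies robot.grasp_offset behind it (robot.grasp_offset is the distance from the TCP to the grasp point, in m); z points along the fingers, y is the line along which they close (so a half turn about z gives the same grasp; the last joint's range is limited). The gripper opens to 85 mm and grips with 20 to 120 N. Pads are 22 mm wide; open, the fingers measure 114 mm over their backs; the gripper's body (76 mm by 85 mm) begins 54 mm behind the grasp point. The pads swing forward as they close: fully open they stand 13 mm farther back than shut.
Start: joints at [1.196, 0.052, 1.401, -0, 1.689, -0.07], TCP at [0.158, 0.501, 0.231] pointing down, gripper open.
Joint ranges: [-2.9, 2.9], [-0.91, 2.17], [0.12, 2.37], [-1.06, 4.2], [0.26, 2.73], [-2.93, 2.93]. Speed limits (rad/s): [2.57, 2.57, 3.01, 3.14, 3.14, 3.14].

## Interface

Orientations are given as a unit quaternion [x, y, z, w].
In Python, from plant import readout, optics, robot gives the robot as it stands.
- The arm moves only by the tool apply_moves, never from a script. Its argument "motion" is a list of rows, each a list of 6 numbers: the shift along the world's x, y, z scaled (see below), then the turn, a rotation vector about the world's x, y, z scaled (see below). In form: [[tx, ty, tz, wx, wy, wz], ...]. A call has exactly 8 rows; each row is the pose to reach, as a shift and turn from the pose commanded when the call began; what a row does not reach only later rows make up. The controller multiplies each number of a shift by 0.1 m and each number of a turn by 45 degrees. A row lasts 1/10 s, in which the tool goes at most 50 mm and 8.59 degrees, less where a joint would pass 70% of its speed; a pose out of reach is approached as far as the arm can. A call with a number of a shift or a turn outside -1 to 1 is refused whole. A call with a gripper value outside its range is refused whole. "fingers" is the gripper command: -1 is shut, 1 is fully open, values between are in proportion, set as the call begins (left out, the last holds). The fingers move at their own pace and stop on an object; "force" is the grip in N (left out, the last holds). Time passes only in rows, so rows that repeat a pose let the fingers close, or fill a call up. It gives the time, the measured TCP pose, the force, the opening and the grip force at its end, in the units of the state.
- readout.state(): the state, without advancing time (a new reading comes with each control period).
- optics.read_camera(name): name is "scene" or "top" or "wrist"; returns the picture (400x640x3 uint8, blue, green, red); there is no depth.
- optics.camera_model(name): a dict with "intrinsics" (3x3 intrinsics, pixels), "k1" (the pictures are not rectified: a ray, as slopes to the right and down, at radius r is drawn at 1 + k1 r^2 times it, then the intrinsics apply), "world_from_camera" (4x4, takes a point from camera to world coordinates). Camera axes: x right, y up, looking along -z (the intrinsics and any distortion apply to the point x, -y, -z); pixel columns grow to the right and rows downward; lengths in m; the calibration is good to about 2 mm. A picture is of the moment at which its call begins: read the wrist's pose just before it. camera_model takes no time and is no camera call; for the wrist camera it gives the pose at the moment of the call.
- robot.sign_off(): hands the job in; it is judged then, once.
The state is a dict: "time_s": time; "joints": joint angles; "joint_velocities": joint speeds; "effort": joint torques, N m; "eef_pos": TCP position; "tool_rot": TCP orientation; "ft_force": force on the tool from outside, world axes, zero at the start; "moment": the same for the moment, N m; "gripper_width": opening from 0.0 (shut) to 1.0 (fully open); "finger_force": force on a finger pad.
Only numpy, scipy, OpenCV 4.12 (cv2) and the standard library are available. Lean on these libraries where they do the work, as an engineer would, in place of code of your own. Each camera call takes 0.05 s, during which the arm holds its last target. There are 200 camera calls.

## Task

Take the small plywood partition that has a toe at its foot out of the wooden stand and fit it into the slot of the rotating caddy: tilt it, slide its toe in under the keeper bridge at the end of the slot, then swing it down straight so that it stands upright with its whole bottom edge home on the slot floor, and let go. Leave the plain board in the stand and do not knock or shift the other things on the table.

Things in the scene. Friction and masses are not known exactly. Their poses are not given: they have to be found in the camera images.
- partition: loose plywood partition to fit, about 60 g: upright sheet 100 mm long (x -50 to 50), 8 mm thick (y), 80 mm high (z 0 to 80), with a toe 18 mm long, 7 high, 8 thick at the foot of its -x end (tip at x -68). Origin: middle of the sheet's bottom edge. It starts on edge in one groove of the stand, toe towards the robot; grip its top edge across the 8 mm
- toe (a point): bottom corner of the partition's toe tip, at (-68, 0, 0) mm in the partition's frame, same axes
- heel (a point): bottom corner of the partition's other end, at (50, 0, 0) mm in the partition's frame, same axes
- plain_board: bystander: a plain rectangular plywood board without a toe, 110 mm long, 8 mm thick, 100 mm high, standing in the other groove of the stand; origin in the middle of its bottom edge. It must stay in the stand
- stand: fixed wooden stand 130 x 120 mm with a 12 mm base (groove floors at z 12 mm) and two grooves along its x, at y +35 and -35 mm, each 11 mm wide between 6 mm cheeks that end 34 mm above the table; grooves open at both ends; origin at the middle of its underside
- slot (a point): point on the slot floor on the caddy's turning axis, 28 mm above the table; turns with the tray. x along the slot away from the keeper, y across, z up. Slot 10 mm wide, upright walls 18 mm high, then a 45 degree flare to 22 mm wide at 24 mm high, from x -60 to 53 mm, where a wall 14 mm high ends it. Toe to heel the partition measures 118 mm, the slot with the keeper pocket 124 mm
- keeper (a point): middle of the lower edge of the keeper bridge, at (-60, 0, 14) mm from point slot, same axes. The bridge is 14 to 19 mm above the slot floor; below it is a pocket 10 mm wide, closed by a wall at slot x -71 mm. Lowered straight, the partition lands on the bridge or the far wall; tilted 15 to 20 degrees, toe lowest, the toe goes in to the pocket wall, then the heel can swing down
- caddy (a joint): angle of the caddy's turning tray about the vertical, rad, counter-clockwise from above positive (0: slot x along the x of the fixed base); it turns by hand against a light friction of about 0.05 N m and stays where it is left; the limits are -1.5 and 1.5
- caddy_base: fixed round black base of the caddy, 150 mm across, 20 mm high; origin at the middle of its underside, on the turning axis. The grey round tray on it is 200 mm across with a rim 44 mm above the table, and low dividers 42 mm above the table at right angles to the slot
- clay_pot: bystander: small terracotta pot, 68 mm across, 56 mm high, origin at the middle of its underside
- dibber: bystander: yellow plastic T-handled dibber lying down, about 200 mm long (its x, tip at +x), 24 mm thick, handle 100 mm; origin under its middle
- stone_pot: bystander: grey stoneware pot, 136 mm across, 110 mm high, origin at the middle of its underside
- dome: bystander: transparent propagator dome, 220 x 284 x 135 mm, origin at the middle of its underside
- weed_fork: bystander: stainless hand fork with a dark handle lying down, about 300 mm long (its x, tines at +x), origin under its middle
- spray_jar: bystander: glass jar with a white cap, 70 mm across, 100 mm high, origin at the middle of its underside
Not all that is in view belongs to the job. What is shaped like the caddy_base but blue or green is not meant.

How it is judged:
By the outcome, as a careful person would: the job done as asked, in the order asked, and still so for the second after the job is handed in, with the robot touching nothing.
It also fails if it takes over 38 s, if anything falls off the work surface, if the arm or the gripper's body presses on something with over 40 N, if the wrist force passes 120 N, or if a joint passes its speed limit or range.

## Working session

There is one attempt and no reset: what is moved stays moved. The work goes in short steps, Python scripts to look and compute and a tool call to move; the robot and the scene stay as the last step left them, time stands still between calls to the robot, and variables do not carry over. Pictures are saved under pics/ and viewed, at most 10 in all, crops included, and the job is handed in when it is done.

Besides the shell and the picture viewer there is one more tool, called after "Call:" in YAML: its name, and indented under it one key for each argument. apply_moves: Moves the arm, as the interface text tells. Its arguments: {"type":"object","properties":{"motion":{"type":"array","items":{"type":"array","items":{"type":"number"}}},"fingers":{"type":"number"},"force":{"type":"number"}},"required":["motion"]}

```bash
ls; mkdir -p pics; cat > h.py <<'E'
import numpy as np, cv2
from plant import readout, optics, robot
def ray(name,u,v,cm=None):
    m=cm or optics.camera_model(name); K=np.array(m["intrinsics"]); T=np.array(m["world_from_camera"])
    d=np.array([(u-K[0,2])/K[0,0],(v-K[1,2])/K[1,1]]); s=d.copy()
    for _ in range(20): s=d/(1+m["k1"]*(s@s))
    return T[:3,3], T[:3,:3]@np.array([s[0],-s[1],-1])
def onz(name,u,v,z,cm=None):
    o,d=ray(name,u,v,cm); return o+d*(z-o[2])/d[2]
def proj(name,p,cm=None):
    m=cm or optics.camera_model(name); K=np.array(m["intrinsics"]); T=np.array(m["world_from_camera"])
    c=T[:3,:3].T@(np.array(p)-T[:3,3]); s=np.array([c[0],-c[1]])/-c[2]; s=s*(1+m["k1"]*(s@s))
    return K[0,0]*s[0]+K[0,2],K[1,1]*s[1]+K[1,2]
E
python3 - <<'E'
from h import *
a=optics.read_camera("top");b=optics.read_camera("scene")
cv2.imwrite("pics/top.png",a);cv2.imwrite("pics/scene.png",b)
for n in("top","scene"):
    print(n,np.array(optics.camera_model(n)["world_from_camera"]).round(3).tolist(),np.array(optics.camera_model(n)["intrinsics"])[0])
print(robot.grasp_offset,readout.state())
E
```

```text
pics
top [[-0.004, 0.994, -0.109, 0.382], [-1.0, -0.003, 0.008, -0.039], [0.008, 0.109, 0.994, 1.206], [0.0, 0.0, 0.0, 1.0]] [425.81442907   0.         316.21131092]
scene [[-0.668, -0.629, 0.398, 1.025], [0.744, -0.573, 0.343, 0.409], [0.012, 0.525, 0.851, 1.172], [0.0, 0.0, 0.0, 1.0]] [377.75254412   0.         317.42188184]
0.0187 {'time_s': 0.1, 'joints': array([ 1.19569512e+00,  5.28206146e-02,  1.40158321e+00,  5.88876813e-05,
        1.68860698e+00, -7.02781782e-02]), 'joint_velocities': array([ 0.00157208,  0.00082526, -0.00034905,  0.0029504 , -0.00074935,
        0.00042687]), 'effort': array([ 6.43449293e-04, -3.82580531e+01, -3.60984743e+01, -1.33878025e-04,
        4.77737616e-03, -3.98859800e-05]), 'eef_pos': array([0.15742312, 0.50057489, 0.23055232]), 'tool_rot': array([ 1.51818695e-01,  9.88408104e-01, -6.85107453e-04, -1.85121932e-04]), 'ft_force': array([ 0.07926397,  0.43696653, -0.08589257]), 'moment': array([ 0.03275272,  0.01546   , -0.012237  ]), 'finger_force': 0.0, 'gripper_width': 0.9985566325219405}
```

View pics/top.png

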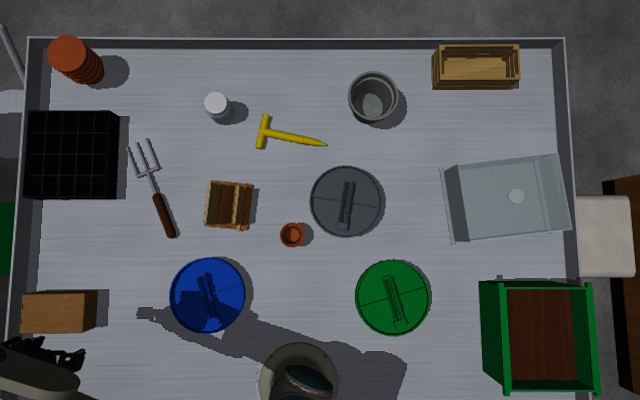

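View pics/scene.png

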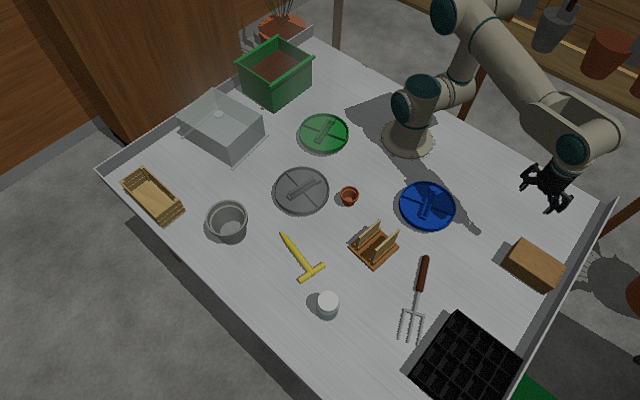

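Top view: the wooden stand is at (229,205) with two boards, and three caddies are in view: grey at (347,202), blue at (207,295) and green at (393,297). The grey one is the one meant, since only its tray matches. Next I enlarge the stand and the caddy.

```bash
python3 - <<'E'
import cv2,numpy as np
a=cv2.imread("pics/top.png");b=cv2.imread("pics/scene.png")
f=lambda i,x,y,w,h:cv2.resize(i[y:y+h,x:x+w],(400,300),interpolation=cv2.INTER_CUBIC)
cv2.imwrite("pics/crops.png",np.vstack([np.hstack([f(a,189,175,80,60),f(b,333,207,80,60)]),np.hstack([f(a,297,164,100,75),f(b,251,153,100,75)])]))
E
```

```text
(no output)
```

View pics/crops.png

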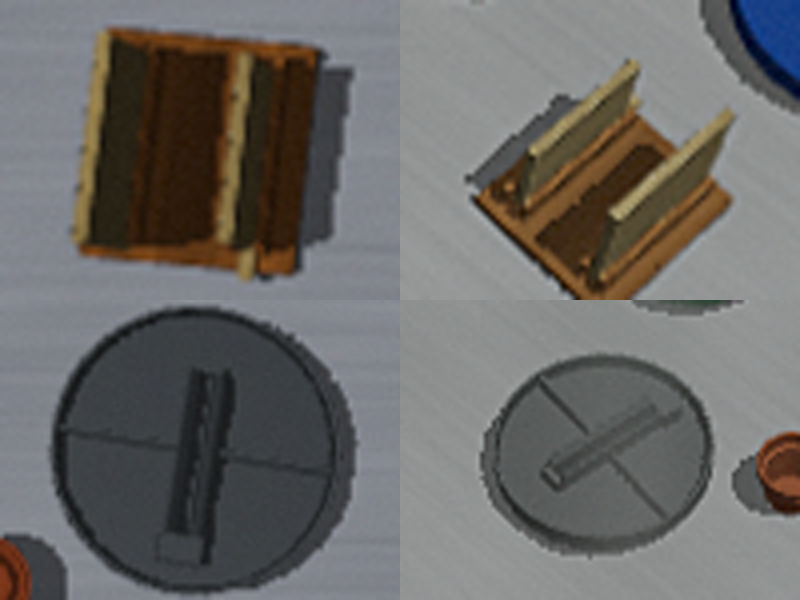

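The top crop shows two boards. The right one (crop 238,150) has the toe poking out at (245,265), i.e. image (238,228), towards the robot, so it is the partition. The left one (crop 95,140) is the longer plain board. The caddy slot runs almost along world x. Its keeper block is at image (341,226), the end near the robot, and the far wall is at (350,182).

Next I measure the partition's top edge and the caddy.

```bash
python3 - <<'E'
from h import *
a=cv2.imread("pics/top.png");b=cv2.imread("pics/scene.png")
hsv=cv2.cvtColor(a,cv2.COLOR_BGR2HSV)
c=hsv[186:224:6,228:246]; 
for r in a[186:226:8,230:246]: print(r[:,2].tolist())
# bright wood
m=((a[:,:,2]>135)&(a[:,:,0].astype(int)<a[:,:,2]*0.75)).astype(np.uint8); m[:175]=0;m[235:]=0;m[:,:195]=0;m[:,260:]=0
n,l,s,ce=cv2.connectedComponentsWithStats(m)
for i in range(1,n):
    if s[i,4]>15:
        r=cv2.minAreaRect(np.argwhere(l==i)[:,::-1].astype(np.float32)); print(s[i],ce[i],r); 
        for z in(.092,.112): print(z,[onz("top",*p,z).round(4).tolist() for p in cv2.boxPoints(r)])
# disc grey caddy rim
g=cv2.cvtColor(a,cv2.COLOR_BGR2GRAY)
mm=((g<90)).astype(np.uint8); mm[:160]=0;mm[245:]=0;mm[:,:308]=0;mm[:,390:]=0
ct=max(cv2.findContours(mm,0,2)[0],key=cv2.contourArea); print(cv2.fitEllipse(ct))
# pot
for u,v in((347.5,201),(341.5,226),(350,182)): print(onz("top",u,v,.044).round(4))
print("pot",onz("top",292,234,.056).round(3))
m=optics.camera_model("wrist");print(np.array(m["world_from_camera"]).round(3).tolist(),np.array(m["intrinsics"]).tolist())
E
```

```text
[38, 43, 38, 37, 67, 104, 116, 136, 121, 83, 61, 83, 88, 96, 113, 109]
[42, 43, 37, 66, 93, 79, 103, 145, 121, 35, 42, 39, 44, 50, 50, 41]
[42, 42, 58, 85, 105, 124, 142, 118, 33, 44, 42, 42, 43, 50, 46, 45]
[40, 44, 67, 102, 118, 142, 117, 34, 40, 43, 39, 42, 53, 42, 42, 52]
[39, 64, 117, 141, 140, 119, 26, 41, 42, 37, 40, 52, 49, 41, 50, 51]
[204 181   6  40  68] [206.75       199.98529412] ((206.68643188476562, 200.4619903564453), (1.8350534439086914, 39.19794464111328), 6.911227226257324)
0.092 [[0.4351, 0.2457, 0.092], [0.5373, 0.2359, 0.092], [0.5367, 0.2311, 0.092], [0.4345, 0.2409, 0.092]]
0.112 [[0.4341, 0.2406, 0.112], [0.5345, 0.231, 0.112], [0.5339, 0.2263, 0.112], [0.4336, 0.2359, 0.112]]
((347.1029357910156, 201.49159240722656), (70.72269439697266, 76.27330780029297), 98.66751098632812)
[ 0.4873 -0.1343  0.044 ]
[ 0.419  -0.1171  0.044 ]
[ 0.5398 -0.1418  0.044 ]
pot [0.398 0.017 0.056]
[[0.301, -0.911, -0.282, 0.086], [0.954, 0.287, 0.09, 0.523], [-0.001, -0.296, 0.955, 0.372], [0.0, 0.0, 0.0, 1.0]] [[285.8256877934557, 0.0, 321.3826754419695], [0.0, 285.8256877934557, 199.55884715559998], [0.0, 0.0, 1.0]]
```

Call:
apply_moves:
  motion:
    - [0.12, -0.12, 0, 0, 0, 0.03]
    - [0.25, -0.25, 0, 0, 0, 0.06]
    - [0.38, -0.38, 0, 0, 0, 0.1]
    - [0.5, -0.5, 0, 0, 0, 0.13]
    - [0.62, -0.62, 0, 0, 0, 0.17]
    - [0.75, -0.75, 0, 0, 0, 0.2]
    - [0.88, -0.88, 0, 0, 0, 0.23]
    - [1, -1, 0, 0, 0, 0.27]
  fingers: 0

```text
time_s: 0.9
eef_pos: [0.258, 0.4001, 0.2309]
tool_rot: [0.046, 0.999, -0.0, -0.0]
ft_force: [-0.6, -0.6, -0.0]
gripper_width: 0.506
finger_force: 0.0
```

Call:
apply_moves:
  motion:
    - [0.12, -0.12, 0, 0, 0, 0]
    - [0.25, -0.25, 0, 0, 0, 0]
    - [0.38, -0.38, 0, 0, 0, 0]
    - [0.5, -0.5, 0, 0, 0, 0]
    - [0.62, -0.62, 0, 0, 0, 0]
    - [0.75, -0.75, 0, 0, 0, 0]
    - [0.88, -0.88, 0, 0, 0, 0]
    - [1, -1, 0, 0, 0, 0]

```text
time_s: 1.7
eef_pos: [0.3579, 0.3001, 0.2309]
tool_rot: [0.046, 0.999, -0.0, -0.0]
ft_force: [-0.0, 0.3, -0.1]
gripper_width: 0.5
finger_force: 0.0
```

Call:
apply_moves:
  motion:
    - [0.12, -0.12, 0, 0, 0, 0]
    - [0.25, -0.25, 0, 0, 0, 0]
    - [0.38, -0.38, 0, 0, 0, 0]
    - [0.5, -0.5, 0, 0, 0, 0]
    - [0.62, -0.62, 0, 0, 0, 0]
    - [0.75, -0.75, 0, 0, 0, 0]
    - [0.88, -0.88, 0, 0, 0, 0]
    - [1, -1, 0, 0, 0, 0]

```text
time_s: 2.5
eef_pos: [0.4579, 0.2001, 0.2309]
tool_rot: [0.046, 0.999, -0.0, -0.0]
ft_force: [-0.2, 0.8, 0.8]
gripper_width: 0.504
finger_force: 0.0
```

Call:
apply_moves:
  motion:
    - [0.12, -0.12, 0, 0, 0, 0]
    - [0.2, -0.25, 0, 0, 0, 0]
    - [0.27, -0.35, 0, 0, 0, 0]
    - [0.3, -0.4, 0, 0, 0, 0]
    - [0.3, -0.4, 0, 0, 0, 0]
    - [0.3, -0.4, 0, 0, 0, 0]
    - [0.3, -0.4, 0, 0, 0, 0]
    - [0.3, -0.4, 0, 0, 0, 0]

```text
time_s: 3.3
eef_pos: [0.4873, 0.1613, 0.2314]
tool_rot: [0.046, 0.999, 0.0, 0.0]
ft_force: [0.4, -0.3, 0.4]
gripper_width: 0.5
finger_force: 0.0
```

```bash
cat > snap.py <<'E'
import sys,json
from h import *
n=sys.argv[1]
m=optics.camera_model("wrist"); a=optics.read_camera("wrist"); s=readout.state()
json.dump({k:np.array(v).tolist() for k,v in m.items()},open(f"pics/{n}.json","w")); cv2.imwrite(f"pics/{n}.png",a)
print(s["time_s"],s["eef_pos"].round(4),s["tool_rot"].round(4),s["ft_force"].round(2),s["moment"].round(3),round(s["gripper_width"],3))
E
python3 snap.py w1
```

```text
3.35 [0.4874 0.1612 0.2314] [4.600e-02 9.989e-01 1.000e-04 1.000e-04] [0.15 0.34 0.3 ] [-0.043  0.042  0.019] 0.504
```

View pics/w1.png

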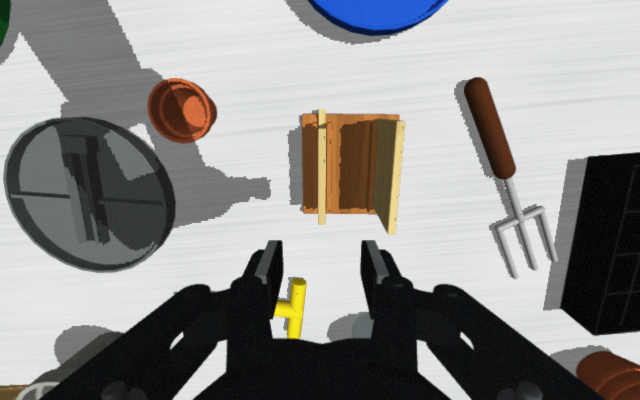

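Wrist view: the partition is the pale strip at x≈322, rows 110–223, with its toe end at the top (322,112). The plain board is at (392,178). The caddy is at (90,195), with the keeper block at about (82,140).

```bash
python3 - <<'E'
from h import *
import json
a=cv2.imread("pics/w1.png");cm=json.load(open("pics/w1.json"))
hsv=cv2.cvtColor(a,cv2.COLOR_BGR2HSV)
print(hsv[165,300:345].tolist()[10:32])
m=cv2.inRange(hsv,(15,60,170),(32,160,255)); m[:,345:]=0;m[:,:300]=0;m[:100]=0;m[235:]=0
L=[]
for v in range(108,228,4):
    u=np.where(m[v])[0]
    if len(u)>1: print(v,u.min(),u.max(),end='; '); L.append((v,u.min()-.0,u.max()+1.))
print()
L=np.array([l for l in L if 124<=l[0]<=218])
c=[onz("wrist",(l[1]+l[2])/2-.5,l[0],.092,cm)[:2] for l in L]; c=np.array(c)
p=np.polyfit(c[:,0],c[:,1],1); print(p,np.degrees(np.arctan(p[0])), c[0],c[-1], np.std(c[:,1]-np.polyval(p,c[:,0])))
for v in range(218,230): print(v,a[v,319:326,2].tolist())
for v in range(108,124): print(v,a[v,317:327,2].tolist(),hsv[v,321].tolist())
E
```

```text
[[15, 175, 93], [14, 175, 92], [14, 166, 95], [14, 178, 99], [14, 173, 102], [13, 180, 98], [13, 173, 96], [18, 145, 102], [23, 117, 177], [22, 108, 218], [21, 108, 225], [22, 107, 227], [21, 104, 227], [22, 104, 227], [22, 103, 227], [22, 108, 213], [16, 161, 133], [14, 168, 194], [14, 169, 199], [15, 173, 198], [14, 174, 194], [14, 175, 172]]
112 319 325; 116 319 325; 120 319 325; 124 319 321; 132 319 325; 136 319 325; 140 318 325; 144 318 325; 148 318 325; 152 318 325; 156 318 325; 160 318 325; 164 318 325; 168 318 325; 172 318 325; 176 318 325; 180 318 325; 184 318 325; 188 318 325; 192 318 325; 196 318 325; 200 318 325; 204 318 325; 208 318 325; 212 318 325; 216 318 324; 220 318 324; 224 319 324; 
[-0.09277599  0.20613711] -5.300499675763059 [0.42432166 0.16539794] [0.51739806 0.15763309] 0.0003461835983167983
218 [221, 226, 227, 228, 228, 226, 209]
219 [224, 228, 227, 228, 229, 228, 208]
220 [223, 227, 228, 228, 229, 227, 209]
221 [222, 226, 227, 227, 230, 227, 210]
222 [225, 227, 227, 227, 230, 227, 207]
223 [226, 227, 227, 227, 230, 228, 210]
224 [222, 224, 224, 227, 226, 227
[... 613 characters left out ...]
00, 236]
114 [109, 143, 232, 236, 236, 233, 231, 227, 209, 175] [23, 100, 236]
115 [107, 152, 232, 237, 236, 233, 230, 227, 217, 190] [23, 99, 236]
116 [110, 151, 232, 237, 235, 233, 232, 229, 218, 194] [23, 100, 235]
117 [110, 151, 233, 237, 236, 233, 232, 229, 216, 194] [23, 97, 236]
118 [116, 152, 231, 237, 235, 233, 231, 228, 211, 193] [24, 98, 235]
119 [120, 148, 233, 235, 236, 233, 232, 228, 212, 193] [23, 96, 236]
120 [121, 151, 233, 237, 235, 233, 232, 229, 208, 194] [24, 98, 235]
121 [120, 150, 232, 236, 236, 233, 231, 227, 212, 190] [24, 97, 236]
122 [105, 147, 232, 238, 235, 232, 228, 223, 201, 180] [23, 99, 235]
123 [117, 150, 231, 235, 232, 223, 172, 156, 142, 128] [23, 99, 232]
```

```bash
python3 - <<'E'
from h import *
import json
a=cv2.imread("pics/w1.png");cm=json.load(open("pics/w1.json"))
h=onz("wrist",321.3,224.3,.092,cm); t=onz("wrist",321.8,108.6,.018,cm); print(h,t)
d=(h-t)[:2]; print(np.hypot(*d),np.degrees(np.arctan2(d[1],d[0])))
cv2.imwrite("pics/cad1.png",cv2.resize(a[100:290,0:190],(600,600),interpolation=cv2.INTER_CUBIC))
b=cv2.imread("pics/top.png")
E
```

```text
[0.52674976 0.15707554 0.092     ] [0.40997005 0.16859604 0.018     ]
0.1173465952631032 -5.63409024714682
```

Call:
apply_moves:
  motion:
    - [-0.05, 0.0, -0.15, 0, 0, 0]
    - [-0.1, 0.01, -0.3, 0, 0, 0]
    - [-0.1, 0.01, -0.45, 0, 0, 0]
    - [-0.1, 0.01, -0.6, 0, 0, 0]
    - [-0.1, 0.01, -0.75, 0, 0, 0]
    - [-0.1, 0.01, -0.85, 0, 0, 0]
    - [-0.1, 0.01, -0.93, 0, 0, 0]
    - [-0.1, 0.01, -1.0, 0, 0, 0]

```text
time_s: 4.15
eef_pos: [0.4777, 0.1619, 0.1309]
tool_rot: [0.046, 0.999, 0.0, 0.0]
ft_force: [-0.3, -1.0, 0.6]
gripper_width: 0.505
finger_force: 0.0
```

Call:
apply_moves:
  motion:
    - [0, 0, -0.1, 0, 0, 0]
    - [0, 0, -0.2, 0, 0, 0]
    - [0, 0, -0.3, 0, 0, 0]
    - [0, 0, -0.4, 0, 0, 0]
    - [0, 0, -0.5, 0, 0, 0]
    - [0, 0, -0.6, 0, 0, 0]
    - [0, 0, -0.67, 0, 0, 0]
    - [0, 0, -0.7, 0, 0, 0]

```text
time_s: 4.95
eef_pos: [0.4771, 0.1617, 0.0603]
tool_rot: [0.046, 0.999, -0.0, -0.001]
ft_force: [-0.4, 0.2, -0.4]
gripper_width: 0.502
finger_force: 0.0
```

Call:
apply_moves:
  motion:
    - [0, 0, 0, 0, 0, 0]
    - [0, 0, 0, 0, 0, 0]
    - [0, 0, 0, 0, 0, 0]
    - [0, 0, 0, 0, 0, 0]
    - [0, 0, 0, 0, 0, 0]
    - [0, 0, 0, 0, 0, 0]
    - [0, 0, 0, 0, 0, 0]
    - [0, 0, 0, 0, 0, 0]
  fingers: -1
  force: 50

```text
time_s: 5.75
eef_pos: [0.4779, 0.1619, 0.0619]
tool_rot: [0.046, 0.999, 0.0, 0.001]
ft_force: [-0.2, 0.3, 4.4]
gripper_width: 0.083
finger_force: 49.6
```

Call:
apply_moves:
  motion:
    - [0, 0, 0.05, 0, 0, 0]
    - [0, 0, 0.15, 0, 0, 0]
    - [0, 0, 0.3, 0, 0, 0]
    - [0, 0, 0.45, 0, 0, 0]
    - [0, 0, 0.6, 0, 0, 0]
    - [0, 0, 0.75, 0, 0, 0]
    - [0, 0, 0.9, 0, 0, 0]
    - [0, 0, 1.0, 0, 0, 0]

```text
time_s: 6.55
eef_pos: [0.4777, 0.1619, 0.1628]
tool_rot: [0.046, 0.999, 0.0, 0.001]
ft_force: [0.4, 0.1, -1.2]
gripper_width: 0.085
finger_force: 48.8
```

Call:
apply_moves:
  motion:
    - [0, -0.1, 0, 0, 0, 0]
    - [0, -0.2, 0, 0, 0, 0]
    - [0, -0.32, 0, 0, 0, 0]
    - [0, -0.46, 0, 0, 0, 0]
    - [0, -0.6, 0, 0, 0, 0]
    - [0, -0.75, 0, 0, 0, 0]
    - [0, -0.9, 0, 0, 0, 0]
    - [0, -1.0, 0, 0, 0, 0]

```text
time_s: 7.35
eef_pos: [0.4774, 0.0601, 0.1611]
tool_rot: [0.047, 0.999, -0.0, -0.0]
ft_force: [-1.1, -0.2, -0.7]
gripper_width: 0.087
finger_force: 48.8
```

Call:
apply_moves:
  motion:
    - [0, -0.1, 0, 0, 0, -0.02]
    - [0, -0.2, 0, 0, 0, -0.04]
    - [0, -0.32, 0, 0, 0, -0.06]
    - [0, -0.45, 0, 0, 0, -0.09]
    - [0, -0.57, 0, 0, 0, -0.11]
    - [0, -0.68, 0, 0, 0, -0.12]
    - [0, -0.7, 0, 0, 0, -0.13]
    - [0, -0.7, 0, 0, 0, -0.13]

```text
time_s: 8.15
eef_pos: [0.4775, -0.0085, 0.1613]
tool_rot: [0.098, 0.995, 0.0, -0.0]
ft_force: [0.1, 0.1, -1.7]
gripper_width: 0.085
finger_force: 48.8
```

```bash
python3 snap.py w2
```

```text
8.2 [ 0.4776 -0.0082  0.1613] [ 9.740e-02  9.952e-01  2.000e-04 -0.000e+00] [ 0.02  0.14 -1.64] [-0.005 -0.037  0.038] 0.085
```

View pics/w2.png

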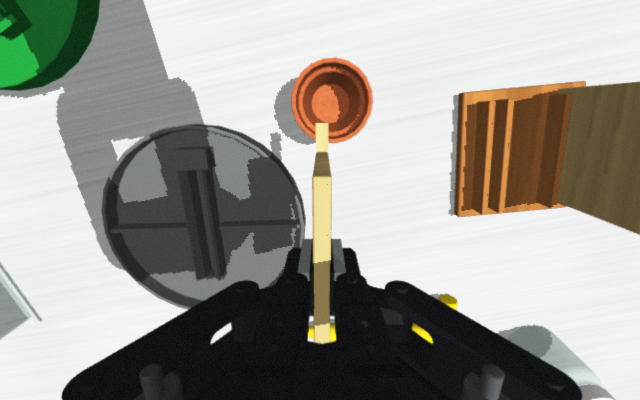

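The partition is held straight, with its toe at (322,130). The caddy is at (203,215), with the keeper at about (190,158) and the slot running to (210,275). I enlarge the caddy next.

```bash
python3 - <<'E'
import cv2,numpy as np
a=cv2.imread("pics/w2.png")[138:288,145:257]
g=cv2.cvtColor(a,cv2.COLOR_BGR2GRAY)
g=cv2.createCLAHE(3,(2,2)).apply(g)
g=cv2.resize(g,None,fx=4,fy=4,interpolation=cv2.INTER_CUBIC)
g=cv2.cvtColor(g,cv2.COLOR_GRAY2BGR)
for k in range(0,150,10): cv2.line(g,(0,4*k),(8,4*k),(0,0,255),1)
for k in range(0,112,10): cv2.line(g,(4*k,0),(4*k,8),(0,0,255),1)
cv2.imwrite("pics/c2.png",g)
E
```

```text
(no output)
```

View pics/c2.png

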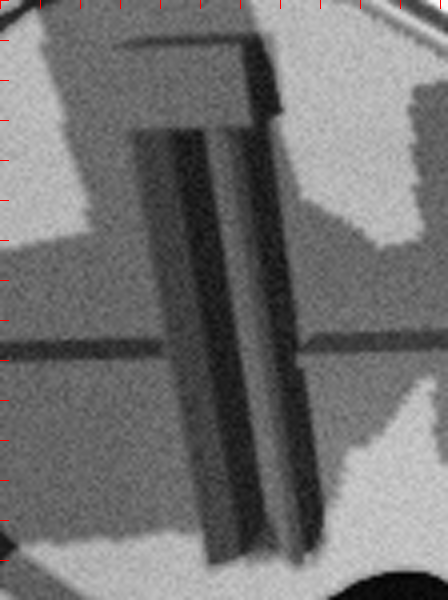

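```bash
python3 - <<'E'
from h import *
import json
cm=json.load(open("pics/w2.json"))
P=lambda x,y,z:onz("wrist",145+x/4-.4,138+y/4-.4,z,cm)
L=[P(133,132,.052),P(166,350,.052),P(208,560,.052)]
R=[P(245,150,.052),P(275,350,.052),P(297,545,.052)]
L=np.array(L)[:,:2];R=np.array(R)[:,:2]
for n,E in(("L",L),("R",R)):
    d=E[2]-E[0]; print(n,E.round(4).tolist(),np.degrees(np.arctan2(d[1],d[0])))
d=L[2]-L[0]+R[2]-R[0]; d/=np.linalg.norm(d); nrm=np.array([-d[1],d[0]])
print("yaw",np.degrees(np.arctan2(d[1],d[0])),"offsets",L@nrm,R@nrm,"width",((R-L)@nrm))
off=((L@nrm).mean()+(R@nrm).mean())/2
D=np.array([P(10,350,.042),P(155,348,.042),P(310,345,.042),P(440,340,.042)])[:,:2]; print("div",D@d)
o=d*(D@d).mean()+nrm*off; print("axis",o)
print("keeper front z47",P(190,130,.047)[:2]@d-o@d,"keeper back",P(190,45,.047)[:2]@d-o@d, "keeper sides n",P(130,130,.047)[:2]@nrm-off,P(250,125,.047)[:2]@nrm-off,"far",P(260,555,.042)[:2]@d-o@d, P(210,563,.052)[:2]@d-o@d)
# rim fit
a=cv2.imread("pics/top.png")
print("top",onz("top",347.1,201.5,.03))
# partition toe/top edge
for u,v,z in((322,123,.119),(322,177,.192)): print(onz("wrist",u,v,z,cm))
E
```

```text
L [[0.4286, -0.1301], [0.4801, -0.1403], [0.5365, -0.149]] -9.954668754879837
R [[0.4375, -0.1066], [0.4851, -0.1148], [0.5367, -0.1255]] -10.794045404993609
yaw -10.3572735146858 offsets [-0.05087986 -0.05167189 -0.05010979] [-0.02623685 -0.02567608 -0.02700693] width [0.02464301 0.0259958  0.02310286]
div [0.50094453 0.5009422  0.50072744 0.49990592]
axis [ 0.48553349 -0.12797408]
keeper front z47 -0.05490299689103323 keeper back -0.07409194785560691 keeper sides n -0.01546862830134782 0.012203965304897174 far 0.05891680270382782 0.05481788787107489
top [ 0.48717256 -0.13428058  0.03      ]
[0.41107651 0.00474878 0.119     ]
[0.42860407 0.00106373 0.192     ]
```

Call:
apply_moves:
  motion:
    - [0.0, -0.1, 0, 0, 0, 0]
    - [0.0, -0.2, 0, 0, 0, 0]
    - [0.0, -0.32, 0, 0, 0, 0]
    - [0.0, -0.45, 0, 0, 0, 0]
    - [0.0, -0.57, 0, 0, 0, 0]
    - [0.0, -0.68, 0, 0, 0, 0.02]
    - [0.0, -0.75, 0, 0, 0, 0.02]
    - [0.0, -0.75, 0, 0, 0, 0.02]

```text
time_s: 9.0
eef_pos: [0.4775, -0.0842, 0.1613]
tool_rot: [0.09, 0.996, 0.0, -0.0]
ft_force: [0.1, 0.5, -1.0]
gripper_width: 0.085
finger_force: 48.8
```

```bash
python3 snap.py w3; python3 - <<'E'
from h import *
import json
cm=json.load(open("pics/w3.json")); a=cv2.imread("pics/w3.png")
u0,v0=proj("wrist",(.4855,-.128,.045),cm); print(u0,v0)
x0,y0=int(u0)-75,int(v0)-85
g=cv2.cvtColor(a[y0:y0+145,x0:x0+150],cv2.COLOR_BGR2GRAY); print(x0,y0)
g=cv2.createCLAHE(3,(2,2)).apply(g)
g=cv2.cvtColor(cv2.resize(g,None,fx=4,fy=4,interpolation=cv2.INTER_CUBIC),cv2.COLOR_GRAY2BGR)
cv2.imwrite("pics/c3.png",g)
E
```

```text
9.05 [ 0.4775 -0.0836  0.1613] [ 9.010e-02  9.959e-01  1.000e-04 -1.000e-04] [ 0.19 -0.22 -1.02] [ 0.032  0.024 -0.062] 0.087
278.2826019582508 210.30018458754134
203 125
```

View pics/c3.png

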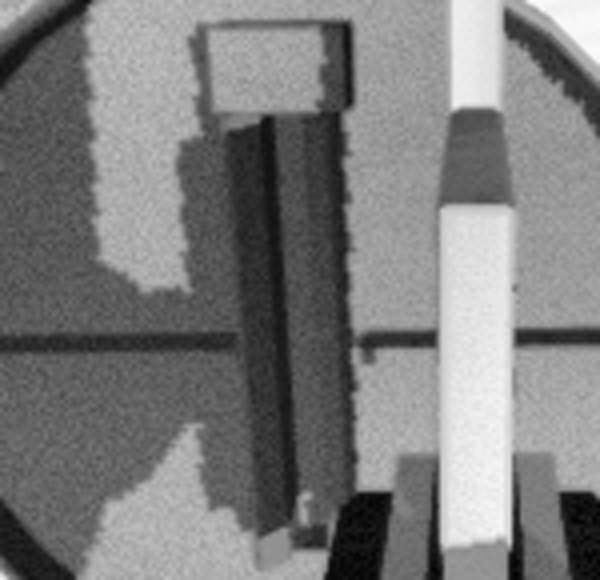

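The keeper block is at crop (208–322, 27–113). The slot runs below it to (265–325, 530), and the held partition is at x≈475. I take line profiles across the slot.

```bash
python3 - <<'E'
from h import *
import json
cm=json.load(open("pics/w3.json")); a=cv2.imread("pics/w3.png"); g=cv2.cvtColor(a,cv2.COLOR_BGR2GRAY).astype(float)
yaw=np.radians(-10.36); d=np.array([np.cos(yaw),np.sin(yaw)]);n=np.array([-d[1],d[0]]);o=np.array([.4855,-.128])
# sheared sampling at z=.052: rows by slot x, cols by n offset mm
N=np.arange(-24,25,1.0)
for lab,z in(("z52",.052),("z28",.028)):
  print(lab,N.astype(int).tolist())
  for X in (-.05,-.035,-.02,-.01,.01,.02,.035):
    acc=np.mean([[g_ for g_ in cv2.remap(g.astype(np.float32),*[np.array([[c] for c in q],np.float32) for q in zip(*[proj("wrist",(*(o+d*(X+e)+n*k/1e3),z),cm) for k in N])],cv2.INTER_LINEAR)[:,0]] for e in(-.004,-.002,0,.002,.004)],0)
    print(X,acc.round().astype(int).tolist())
P=lambda x,y,z:onz("wrist",203+x/4-.4,125+y/4-.4,z,cm)[:2]-o
for q in((208,27),(322,27),(212,113),(322,113)):
  p=P(*q,.047); print("keeper",q,(p@d).round(4),(p@n).round(4))
for q in((20,345),(220,342),(380,340),(580,337)):
  p=P(*q,.042); print("div",(p@d).round(4))
E
```

```text
z52 [-24, -23, -22, -21, -20, -19, -18, -17, -16, -15, -14, -13, -12, -11, -10, -9, -8, -7, -6, -5, -4, -3, -2, -1, 0, 1, 2, 3, 4, 5, 6, 7, 8, 9, 10, 11, 12, 13, 14, 15, 16, 17, 18, 19, 20, 21, 22, 23, 24]
-0.05 [109, 98, 97, 93, 91, 75, 65, 65, 64, 66, 68, 65, 63, 63, 62, 60, 59, 59, 48, 37, 38, 50, 64, 65, 66, 66, 66, 63, 59, 59, 61, 59, 58, 52, 48, 50, 71, 110, 129, 132, 132, 132, 132, 131, 132, 131, 130, 131, 131]
-0.035 [74, 65, 64, 63, 64, 63, 64, 63, 62, 62, 59, 55, 49, 48, 47, 47, 48, 47, 43, 36, 36, 46, 62, 65, 65, 65, 64, 63, 60, 59, 59, 60, 58, 53, 49, 50, 72, 111, 127, 129, 130, 130, 130, 130, 130, 130, 129, 130, 130]
-0.02 [71, 63, 61, 62, 62, 63, 63, 63, 62, 63, 61, 56, 49, 47, 48, 48, 48, 47, 45, 38, 35, 41, 58, 63, 63, 63, 64, 63, 61, 60, 59, 60, 59, 55, 48, 48, 70, 111, 126, 128, 128, 129, 128, 127, 128, 127, 128, 128, 129]
-0.01 [62, 62, 62, 62, 62, 62, 61, 62, 62, 62, 61, 57, 50, 49, 48, 48, 47, 47, 46, 38, 36, 41, 54, 61, 63, 63, 62, 62, 60, 59, 60, 60, 59, 56, 50, 50, 70, 110, 125, 125, 123, 122, 121, 122, 122, 122, 122, 122, 122]
0.01 [62, 63, 62, 63, 63, 62, 62
[... 1793 characters left out ...]
8, 59, 57, 48, 48, 53, 86, 107, 95, 84, 81, 84, 99, 106, 108, 110, 109, 111, 111, 110, 109]
0.02 [62, 63, 62, 62, 62, 60, 58, 50, 46, 48, 47, 48, 48, 47, 43, 37, 35, 38, 52, 61, 62, 63, 62, 62, 62, 61, 60, 60, 59, 59, 57, 51, 48, 54, 79, 109, 123, 126, 126, 125, 125, 126, 126, 125, 125, 126, 127, 126, 126]
0.035 [62, 62, 62, 63, 63, 61, 58, 51, 48, 48, 48, 49, 48, 47, 45, 38, 35, 39, 50, 60, 61, 61, 62, 63, 61, 61, 59, 59, 60, 60, 58, 51, 48, 54, 87, 117, 125, 125, 125, 126, 125, 125, 126, 125, 122, 117, 112, 111, 112]
keeper (208, 27) -0.0738 -0.0171
keeper (322, 27) -0.0738 0.0078
keeper (212, 113) -0.0551 -0.0175
keeper (322, 113) -0.055 0.0071
div 0.0016
div 0.0008
div 0.0004
div -0.0003
```

Call:
apply_moves:
  motion:
    - [0.02, -0.06, 0, 0, 0, 0]
    - [0.04, -0.15, 0, 0, 0, 0.01]
    - [0.07, -0.25, 0, 0, 0, 0.01]
    - [0.09, -0.35, 0, 0, 0, 0.01]
    - [0.11, -0.42, 0, 0, 0, 0.013]
    - [0.12, -0.46, 0, 0, 0, 0.013]
    - [0.12, -0.463, 0, 0, 0, 0.013]
    - [0.12, -0.463, 0, 0, 0, 0.013]

```text
time_s: 9.85
eef_pos: [0.4895, -0.1294, 0.1613]
tool_rot: [0.084, 0.996, 0.0, -0.0]
ft_force: [-0.8, -0.5, -0.5]
gripper_width: 0.086
finger_force: 48.8
```

Call:
apply_moves:
  motion:
    - [0, 0, -0.04, -0.008, -0.05, 0]
    - [0, 0, -0.08, -0.02, -0.1, 0]
    - [0, 0, -0.12, -0.03, -0.17, 0]
    - [0, 0, -0.16, -0.04, -0.24, 0]
    - [0, 0, -0.19, -0.05, -0.3, 0]
    - [0, 0, -0.22, -0.06, -0.35, 0]
    - [0, 0, -0.22, -0.06, -0.35, 0]
    - [0, 0, -0.22, -0.06, -0.35, 0]

```text
time_s: 10.65
eef_pos: [0.4895, -0.1292, 0.1396]
tool_rot: [0.083, 0.987, -0.012, 0.138]
ft_force: [1.3, -0.4, -0.7]
gripper_width: 0.084
finger_force: 48.8
```

```bash
python3 snap.py w4; cat > pp.py <<'E'
from h import *
from scipy.spatial.transform import Rotation as R
def part(s,S=np.array([.4859,-.1295]),yaw=-9.75,B=.050):
    M=R.from_quat(s["tool_rot"]).as_matrix(); ax=-M[:,0]; up=-M[:,2]; 
    y=np.radians(yaw); F=np.array([[np.cos(y),np.sin(y),0],[-np.sin(y),np.cos(y),0],[0,0,1]])
    O=s["eef_pos"]-up*B-np.r_[S,.028]
    f=lambda v:(F@v*1000).round(1)
    print("t",s["time_s"],"toe",f(O-.068*ax),"org",f(O),"heel",f(O+.05*ax),"tcp",f(s["eef_pos"]-np.r_[S,.028]))
    print("yaw rel",np.degrees(np.arctan2((F@ax)[1],(F@ax)[0])).round(2),"tilt",np.degrees(np.arcsin(ax[2])).round(2),"roll",np.degrees(np.arcsin((F@up)[1])).round(2),"F",(F@s["ft_force"]).round(1),"w",round(s["gripper_width"],3))
if __name__=="__main__": part(readout.state())
E
python3 pp.py; python3 - <<'E'
from h import *
import json
cm=json.load(open("pics/w4.json")); a=cv2.imread("pics/w4.png")
u0,v0=proj("wrist",(.43,-.12,.05),cm); print(u0,v0)
x0,y0=int(u0)-75,int(v0)-50
g=a[max(y0,0):y0+120,x0:x0+150]; print(x0,y0)
g=cv2.convertScaleAbs(g,alpha=1.3,beta=20)
cv2.imwrite("pics/c4.png",cv2.resize(g,None,fx=4,fy=4,interpolation=cv2.INTER_CUBIC))
E
```

```text
10.7 [ 0.4897 -0.1294  0.1398] [ 0.0834  0.9868 -0.0118  0.1384] [-0.42 -0.31 -0.61] [-0.014  0.156  0.007] 0.079
t 10.7 toe [-47.9   0.7  45. ] org [17.5  0.8 63.7] heel [65.6  0.8 77.5] tcp [  3.8   0.8 111.8]
yaw rel 0.09 tilt 15.97 roll -0.01 F [-0.4 -0.4 -0.6] w 0.079
320.70744324912715 100.14185190194617
245 50
```

View pics/c4.png

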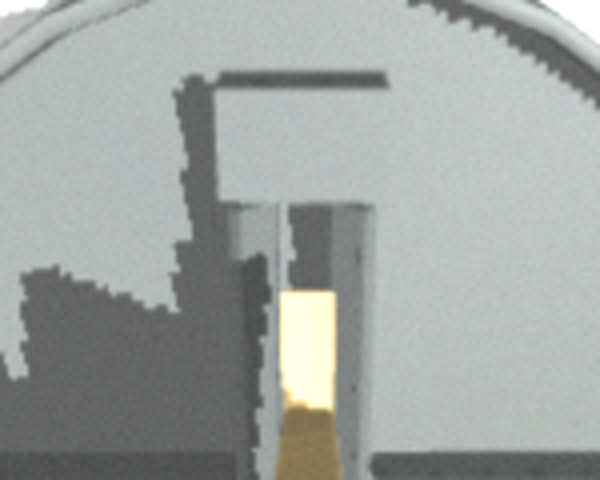

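The keeper block is at crop (217–388, 85–203), the flare edges are at x≈228 and 373 at row 215, and the toe tip is at 279–336, row 292.

```bash
python3 - <<'E'
from h import *
import json
cm=json.load(open("pics/w4.json"))
y=np.radians(-9.75); F=np.array([[np.cos(y),np.sin(y)],[-np.sin(y),np.cos(y)]])
def q(lab,x,yy,z):
    p=onz("wrist",245+x/4-.4,50+yy/4-.4,z,cm)[:2]; print(lab,(F@(p-[.4859,-.1295])*1e3).round(1))
q("flareL",228,215,.052);q("flareR",373,215,.052);q("flareL",240,440,.052);q("flareR",371,440,.052)
q("keepFL",217,203,.047);q("keepFR",388,203,.047);q("keepBL",217,88,.047);q("keepBR",388,88,.047)
q("flare botR",332,215,.046);q("wallbotL",287,215,.028)
q("toeL",279,292,.0798);q("toeR",336,292,.0798)
E
```

```text
flareL [-55.  -13.4]
flareR [-55.   11.8]
flareL [-12.1 -12.7]
flareR [-12.1  12.8]
keepFL [-55.8 -15.6]
keepFR [-55.8  14.7]
keepBL [-74.8 -14.8]
keepBR [-74.8  14. ]
flare botR [-53.5   4.8]
wallbotL [-48.8  -3.5]
toeL [-50.4  -4. ]
toeR [-50.4   4.9]
```

Call:
apply_moves:
  motion:
    - [0, -0.009, -0.06, 0, 0, 0]
    - [0, -0.009, -0.12, 0, 0, 0]
    - [0, -0.009, -0.18, 0, 0, 0]
    - [0, -0.009, -0.24, 0, 0, 0]
    - [0, -0.009, -0.3, 0, 0, 0]
    - [0, -0.009, -0.35, 0, 0, 0]
    - [0, -0.009, -0.39, 0, 0, 0]
    - [0, -0.009, -0.41, 0, 0, 0]

```text
time_s: 11.5
eef_pos: [0.4894, -0.1303, 0.0978]
tool_rot: [0.084, 0.987, -0.012, 0.138]
ft_force: [0.2, -0.8, -0.6]
gripper_width: 0.082
finger_force: 48.8
```

```bash
python3 pp.py
```

```text
t 11.5 toe [-48.1  -0.3   3. ] org [17.3 -0.2 21.7] heel [65.4 -0.1 35.5] tcp [ 3.6 -0.2 69.8]
yaw rel 0.07 tilt 15.95 roll -0.02 F [ 0.4 -0.7 -0.6] w 0.082
```

Call:
apply_moves:
  motion:
    - [0, 0, -0.012, 0, 0, 0]
    - [0, 0, -0.023, 0, 0, 0]
    - [-0.03, 0.005, -0.023, 0, 0, 0]
    - [-0.06, 0.01, -0.023, 0, 0, 0]
    - [-0.1, 0.017, -0.023, 0, 0, 0]
    - [-0.135, 0.023, -0.023, 0, 0, 0]
    - [-0.165, 0.028, -0.023, 0, 0, 0]
    - [-0.18, 0.031, -0.023, 0, 0, 0]

```text
time_s: 12.3
eef_pos: [0.4719, -0.1274, 0.0966]
tool_rot: [0.084, 0.987, -0.012, 0.14]
ft_force: [5.0, -0.5, -1.5]
gripper_width: 0.083
finger_force: 48.6
```

```bash
python3 pp.py
```

```text
t 12.3 toe [-65.6  -0.4   1.7] org [-0.2 -0.3 20.6] heel [47.8 -0.3 34.5] tcp [-14.1  -0.3  68.6]
yaw rel 0.07 tilt 16.12 roll 0.0 F [ 5.   0.3 -1.5] w 0.083
```

Call:
apply_moves:
  motion:
    - [0.013, -0.002, 0, 0, 0, 0]
    - [0.024, -0.004, -0.009, 0.004, 0.022, 0]
    - [0.035, -0.006, -0.018, 0.0075, 0.044, 0]
    - [0.046, -0.008, -0.028, 0.011, 0.066, 0]
    - [0.057, -0.01, -0.038, 0.015, 0.088, 0]
    - [0.068, -0.012, -0.048, 0.019, 0.11, 0]
    - [0.079, -0.0135, -0.058, 0.0225, 0.131, 0]
    - [0.0995, -0.017, -0.078, 0.03, 0.175, 0]

```text
time_s: 13.1
eef_pos: [0.4814, -0.1289, 0.0881]
tool_rot: [0.084, 0.994, -0.006, 0.068]
ft_force: [-0.1, 0.6, -0.4]
gripper_width: 0.089
finger_force: 48.9
```

```bash
python3 snap.py w5; python3 pp.py; python3 - <<'E'
import cv2
a=cv2.imread("pics/w5.png")[20:320,170:470]
cv2.imwrite("pics/c5.png",cv2.resize(cv2.convertScaleAbs(a,alpha=1.3,beta=20),(600,600),interpolation=cv2.INTER_CUBIC))
E
```

```text
13.15 [ 0.482  -0.1291  0.088 ] [ 0.0842  0.9941 -0.0058  0.0679] [-0.85  0.98 -0.39] [ 0.009  0.13  -0.001] 0.085
t 13.15 toe [-64.5  -0.3   1.3] org [ 2.8 -0.3 10.5] heel [52.4 -0.2 17.3] tcp [-4.  -0.3 60. ]
yaw rel 0.07 tilt 7.81 roll -0.0 F [-1.   0.8 -0.4] w 0.085
```

View pics/c5.png

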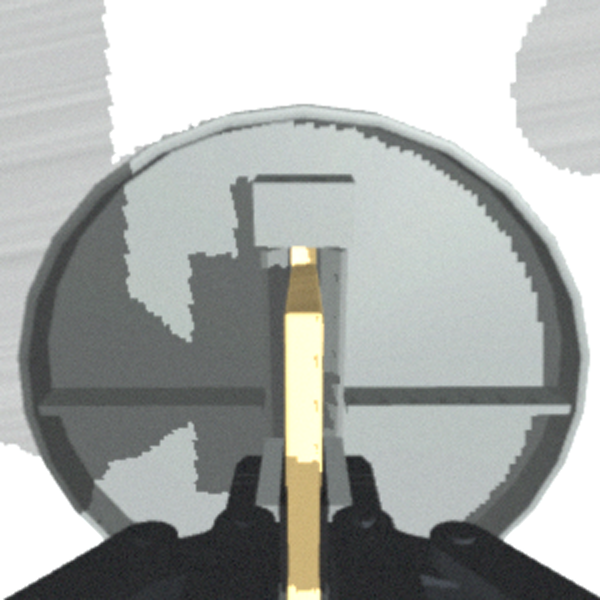

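The toe is seated under the keeper at crop (303,250), the sheet lies along the slot and there is no side force. I finish the swing.

Call:
apply_moves:
  motion:
    - [0.01, -0.002, -0.011, 0.004, 0.022, 0]
    - [0.02, -0.0035, -0.022, 0.0075, 0.044, 0]
    - [0.03, -0.005, -0.034, 0.011, 0.066, 0]
    - [0.039, -0.0065, -0.045, 0.015, 0.088, 0]
    - [0.048, -0.008, -0.057, 0.019, 0.11, 0]
    - [0.0575, -0.01, -0.07, 0.0225, 0.131, 0]
    - [0.067, -0.0115, -0.083, 0.026, 0.153, 0]
    - [0.075, -0.013, -0.097, 0.03, 0.174, 0]

```text
time_s: 13.95
eef_pos: [0.4891, -0.1303, 0.0784]
tool_rot: [0.084, 0.996, 0.0, -0.0]
ft_force: [-0.2, -0.5, -0.3]
gripper_width: 0.081
finger_force: 48.9
```

```bash
python3 pp.py
```

```text
t 13.95 toe [-64.7  -0.3   0.5] org [ 3.3 -0.2  0.4] heel [53.3 -0.2  0.4] tcp [ 3.3 -0.2 50.4]
yaw rel 0.07 tilt -0.03 roll -0.01 F [-0.1 -0.5 -0.3] w 0.081
```

Call:
apply_moves:
  motion:
    - [0, 0, -0.002, 0, 0, 0]
    - [0, 0, -0.004, 0, 0, 0]
    - [0, 0, -0.006, 0, 0, 0]
    - [0, 0, -0.008, 0, 0, 0]
    - [0, 0, -0.01, 0, 0, 0]
    - [0, 0, -0.011, 0, 0, 0]
    - [0, 0, -0.012, 0, 0, 0]
    - [0, 0, -0.012, 0, 0, 0]

```text
time_s: 14.75
eef_pos: [0.489, -0.1303, 0.0779]
tool_rot: [0.084, 0.996, 0.0, 0.0]
ft_force: [-3.6, 0.8, 5.7]
gripper_width: 0.087
finger_force: 49.9
```

```bash
python3 pp.py
```

```text
t 14.75 toe [-64.8  -0.3  -0.2] org [ 3.2 -0.2 -0.1] heel [53.2 -0.2 -0. ] tcp [ 3.2 -0.2 49.9]
yaw rel 0.07 tilt 0.05 roll -0.01 F [-3.7  0.2  5.7] w 0.087
```

Call:
apply_moves:
  motion:
    - [0, 0, 0.003, 0, 0, 0]
    - [0, 0, 0.003, 0, 0, 0]
    - [0, 0, 0.003, 0, 0, 0]
    - [0, 0, 0.003, 0, 0, 0]
    - [0, 0, 0.003, 0, 0, 0]
    - [0, 0, 0.003, 0, 0, 0]
    - [0, 0, 0.003, 0, 0, 0]
    - [0, 0, 0.003, 0, 0, 0]
  fingers: -0.2

```text
time_s: 15.55
eef_pos: [0.489, -0.1303, 0.0776]
tool_rot: [0.084, 0.996, 0.0, 0.0]
ft_force: [-0.5, -0.7, 0.1]
gripper_width: 0.405
finger_force: 0.0
```

Call:
apply_moves:
  motion:
    - [0, 0, 0.05, 0, 0, 0]
    - [0, 0, 0.15, 0, 0, 0]
    - [0, 0, 0.27, 0, 0, 0]
    - [0, 0, 0.4, 0, 0, 0]
    - [0, 0, 0.55, 0, 0, 0]
    - [0, 0, 0.7, 0, 0, 0]
    - [0, 0, 0.85, 0, 0, 0]
    - [0, 0, 1.0, 0, 0, 0]

```text
time_s: 16.35
eef_pos: [0.4891, -0.1303, 0.1796]
tool_rot: [0.084, 0.996, -0.0, 0.001]
ft_force: [0.5, -0.3, -0.4]
gripper_width: 0.4
finger_force: 0.0
```

Call:
apply_moves:
  motion:
    - [-0.1, 0.1, 0, 0, 0, 0]
    - [-0.2, 0.25, 0, 0, 0, 0]
    - [-0.3, 0.4, 0, 0, 0, 0]
    - [-0.4, 0.55, 0, 0, 0, 0]
    - [-0.5, 0.7, 0, 0, 0, 0]
    - [-0.55, 0.8, 0, 0, 0, 0]
    - [-0.6, 0.9, 0, 0, 0, 0]
    - [-0.6, 0.9, 0, 0, 0, 0]

```text
time_s: 17.15
eef_pos: [0.4289, -0.0395, 0.1782]
tool_rot: [0.084, 0.996, 0.0, 0.001]
ft_force: [-0.1, 0.0, 0.3]
gripper_width: 0.401
finger_force: 0.0
```

```bash
python3 snap.py w6; python3 - <<'E'
from h import *
b=optics.read_camera("scene");cv2.imwrite("pics/s6.png",b)
t=optics.read_camera("top");cv2.imwrite("pics/t6.png",t)
w=cv2.imread("pics/w6.png")
f=lambda i,x,y,w_,h_:cv2.resize(i[y:y+h_,x:x+w_],(400,300),interpolation=cv2.INTER_CUBIC)
cv2.imwrite("pics/f6.png",np.vstack([np.hstack([cv2.resize(w,(400,300)),f(b,251,140,120,90)]),np.hstack([f(t,297,164,100,75),f(t,180,160,200,150)])]))
E
```

```text
17.2 [ 0.4291 -0.0401  0.178 ] [ 8.400e-02  9.965e-01 -1.000e-04  8.000e-04] [ 0.73  0.08 -0.32] [-0.04  -0.009  0.02 ] 0.404
```

View pics/f6.png

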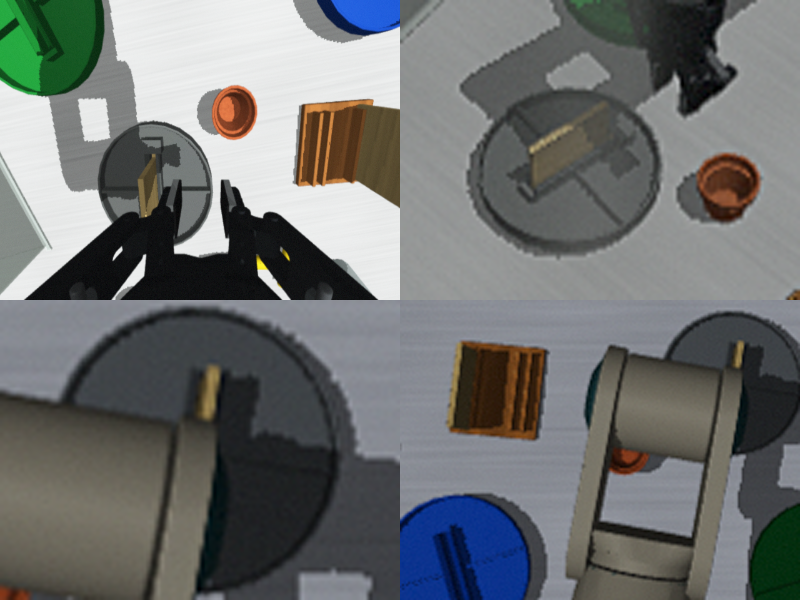

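The partition stands in the slot: in the scene crop its top edge runs (530,148)–(605,102). The pot and the plain board are in place. I check the seating by comparing the predicted top-edge corners with the scene and wrist views.

```bash
python3 - <<'E'
from h import *
import json
cm=json.load(open("pics/w6.json"))
y=np.radians(-9.7); d=np.array([np.cos(y),np.sin(y)]); n=np.array([-d[1],d[0]]); O=np.array([.489,-.1303])
for nm,c in(("scene",None),("wrist",cm)):
  for lab,px in(("near",-.05),("heel",.05)):
    for z in(.108,.112): print(nm,lab,z,[np.round(proj(nm,(*(O+d*px+n*k),z),c),1).tolist() for k in(-.004,.004)])
for nm in("s6","w6"):
  a=cv2.imread(f"pics/{nm}.png"); h=cv2.cvtColor(a,cv2.COLOR_BGR2HSV)
  m=cv2.inRange(h,(15,50,110),(35,200,255)); 
  if nm=="s6": m[:, :270]=0;m[:,335:]=0;m[:155]=0;m[205:]=0
  else: m[:,:190]=0;m[:,300:]=0;m[:180]=0;m[300:]=0
  ct=max(cv2.findContours(m,0,2)[0],key=cv2.contourArea)
  print(nm,cv2.boundingRect(ct),cv2.boxPoints(cv2.minAreaRect(ct)).round(1).tolist())
E
```

```text
scene near 0.108 [[311.9, 169.8], [313.3, 171.2]]
scene near 0.112 [[311.9, 169.1], [313.3, 170.6]]
scene heel 0.108 [[288.8, 184.3], [290.2, 185.8]]
scene heel 0.112 [[288.7, 183.6], [290.1, 185.1]]
wrist near 0.108 [[219.3, 239.1], [229.1, 239.1]]
wrist near 0.112 [[217.6, 241.2], [227.5, 241.2]]
wrist heel 0.108 [[231.1, 338.2], [239.8, 338.2]]
wrist heel 0.112 [[229.8, 341.5], [238.6, 341.6]]
s6 (290, 177, 13, 9) [[289.20001220703125, 183.6999969482422], [301.0, 176.39999389648438], [302.1000061035156, 178.10000610351562], [290.29998779296875, 185.39999389648438]]
w6 (221, 233, 32, 57) [[219.89999389648438, 235.89999389648438], [250.0, 232.89999389648438], [255.3000030517578, 286.20001220703125], [225.1999969482422, 289.20001220703125]]
```

```bash
python3 -c "
from plant import robot
print(robot.sign_off())"
```

```text
the job is handed in; nothing more can be done
None
```

The partition stands upright in the grey caddy's slot with its toe under the keeper bridge, released at about 17 s. Its bottom edge is level at floor height by the arm's pose and contact force (the cameras can't confirm that to the millimetre), the plain board and clay pot are still in place in the last pictures, and the job is handed in.

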